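# Set up the kitchen scale: rocker, round key, long key

## Robot

A 7-joint arm with a two-finger parallel gripper is mounted at the origin on a cart in front of the work surface, level with it; the furniture and walls round the work are solid. World frame = base frame: x ahead of the robot, y to its left, z up, the work surface at z = 0. Lengths are in m, angles in rad, forces in N, time in s.
With the tool pointing down it reaches from about 0.4 to 0.925 m from the base axis. Payload 5.6 kg.
Tool frame: the origin (TCP) lies midway between the tips of the shut fingers; the grasp point (between the pads) lies manip.tcp_to_grasp behind it (manip.tcp_to_grasp is the distance from the TCP to the grasp point, in m); z points along the fingers, y is the line along which they close (so a half turn about z gives the same grasp; the last joint's range is limited). The gripper opens to 85 mm and grips with 20 to 120 N. Pads are 22 mm wide; open, the fingers measure 114 mm over their backs; the gripper's body (76 mm by 85 mm) begins 54 mm behind the grasp point. The pads swing forward as they close: fully open they stand 13 mm farther back than shut.
Start: joints at [-1.222, 0.468, -0.012, 1.603, 0.006, 1.071, -0.056], TCP at [0.248, 0.601, 0.231] pointing down, gripper open.
Joint ranges: [-2.53, 2.53], [-0.31, 2.02], [-1.57, 1.55], [0.28, 2.44], [-1.29, 4.43], [0.15, 1.84], [-2.92, 2.92]. Speed limits (rad/s): [2.57, 2.57, 3.14, 3.14, 3.14, 3.14, 3.14].

## Interface

Orientations are given as a unit quaternion [x, y, z, w].
In Python, from station import manip gives the robot as it stands.
- The arm moves only by the tool jog_arm, never from a script. Its argument "increments" is a list of rows, each a list of 3 entries, a list of its own where there are three numbers: the shift along the world's x, y, z each as a share of 0.6 m, from -1 to 1, then the turn, a rotation vector about the world's x, y, z each as a share of 60 degrees, from -1 to 1, then the opening, from 0 (shut) to 1 (fully open). A call has exactly 8 rows; each row is the pose to reach, as a shift and turn from the pose commanded when the call began; what a row does not reach only later rows make up. A row lasts 1/12 s, in which the tool goes at most 41.7 mm and 7.16 degrees, less where a joint would pass 70% of its speed; a pose out of reach is approached as far as the arm can. A call with a number of a shift or a turn outside -1 to 1 is refused whole. A call with a gripper value outside its range is refused whole. The fingers move at their own pace and stop on an object; the grip force is fixed at half the most. Time passes only in rows, so rows that repeat a pose let the fingers close, or fill a call up. It gives the time, the measured TCP pose, the force, the opening and the grip force at its end, in the units of the state.
- manip.observe(): the state, without advancing time (a new reading comes with each control period).
- manip.capture(name): name is "scene" or "top"; returns a dict with "color" (400x640x3 uint8, red, green, blue), "mtx" (3x3 intrinsics, pixels), "view" (4x4, takes a point from world to camera coordinates). Camera axes: x right, y up, looking along -z (the intrinsics and any distortion apply to the point x, -y, -z); pixel columns grow to the right and rows downward; lengths in m; the calibration is good to about 2 mm. A picture is of the moment at which its call begins. There is no depth.
- manip.close_job(): hands the job in; it is judged then, once.
The state is a dict: "time_s": time; "qpos": joint angles; "dq": joint speeds; "joint_efforts": joint torques, N m; "position": TCP position; "tcp_rot": TCP orientation; "ft_force": force on the tool from outside, world axes, zero at the start; "ft_torque": the same for the moment, N m; "finger_gap": finger opening in m; "grip_force": force on a finger pad.
Only numpy, scipy, OpenCV 4.12 (cv2) and the standard library are available. Lean on these libraries where they do the work, as an engineer would, in place of code of your own. Each camera call takes 0.05 s, during which the arm holds its last target. There are 200 camera calls.

## Task

Get the kitchen scale ready to weigh into the dish that stands on it: press down the raised half of its rocker switch until it has tipped right over, then press the round key fully in so that it stays in, then press the long key fully in, keep it in for two seconds and let it spring back. Keep to that order, do not press the two small square keys, pick nothing up, and leave the dish and the things around the scale where they stand.

Things in the scene. Friction and masses are not known exactly. Their poses are not given: they have to be found in the camera images.
- scale: white kitchen scale, 265 (its x, depth) x 270 mm (its y, width), fixed. Origin under it at worktop height, 140 mm behind its front edge, midway across; x horizontal from its front edge (robot's side) to its back, y to its left, z up. A steel platter, top 56 mm above the worktop, covers its rear from x = -32 mm back; in front of it lies the control deck
- deck (a point): centre of the control deck, 40 mm above the worktop, at x = -100 mm of the scale (axes as the scale's). Four white bezels, 64 x 54 mm, sit in a row at y = -93, -31, +31, +93 mm from here. They hold a rocker, a round key, a long key and a pair of small square keys, all black; which is where differs from start to start
- rocker_far (a point): point on the rocker's upper surface in the middle of its far half, 14 mm from its pivot; moves and turns with it. One black V-shaped paddle, 48 mm along the scale's x, 26 mm along y. At first the half nearer the scale's front edge lies level and the far half (towards the platter) slopes up to 9 mm above the pivot. Tipped right over, the far half lies level at pivot height
- rocker_pivot (a point): middle of the rocker's pivot, in the valley of the V, 54 mm above the worktop, centre of its bezel; the pivot line runs along the scale's y
- rocker (a joint): rocker angle, rad: 0 = near half down (off), 0.40 = far half down, tipped right over (on). Starts between 0 and 0.05. No spring: it stays where it is left; about 3 N in the middle of the far half moves it
- round_top (a point): centre of the top of the round key: black disc of 30 mm diameter, top 56 mm above the worktop when out, 50 mm when in; moves straight down
- round_key (a joint): round key travel, m: 0 = out, 0.006 = fully in. No spring: it stays in where it is left; about 3.5 N moves it
- bar_top (a point): centre of the top of the long key: black bar, 50 mm along the scale's x, 18 mm along its y, top 56 mm above the worktop when out, 50 mm when in; moves straight down
- bar_key (a joint): long key travel, m: 0 = out, 0.006 = fully in. Spring key: starts to move at 2 N, fully in at 5 N, springs back when let go
- pair_top (a point): point midway between the tops of the two small square keys (each 17 x 17 mm, black, 30 mm apart along the scale's x), 56 mm above the worktop; not to be pressed
- square_near (a joint): travel of the small square key nearer the front edge, m: 0 = out, 0.006 = in; must not be pressed
- square_far (a joint): travel of the small square key nearer the platter, m: 0 = out, 0.006 = in; must not be pressed
- dish: loose black dish with some small white trinkets in it (fixed to it), 151 x 151 x 52 mm, standing on the platter; origin under its centre; stays there
- tin_can: loose round food tin, 57 mm wide, 72 mm tall, standing to the left of the scale; origin under its centre; leave alone
- sardine_tin: loose flat tin, 63 x 105 x 25 mm, lying to the left of the scale; origin under its centre; leave alone
- tea_light: loose tea light, 38 mm wide, 15 mm tall, to the right of the scale; origin under its centre; leave alone

How it is judged:
By the outcome, as a careful person would: the job done as asked, in the order asked, and still so for the second after the job is handed in, with the robot touching nothing.
It also fails if it takes over 51 s, if anything falls off the work surface, if the arm or the gripper's body presses on something with over 40 N, if the wrist force passes 120 N, or if a joint passes its speed limit or range.

## Working session

There is one attempt and no reset: what is moved stays moved. The work goes in short steps, Python scripts to look and compute and a tool call to move; the robot and the scene stay as the last step left them, time stands still between calls to the robot, and variables do not carry over. Pictures are saved under pics/ and viewed, at most 10 in all, crops included, and the job is handed in when it is done.

Besides the shell and the picture viewer there is one more tool, called after "Emit:" as name(argument=value, ...) on one line, values as JSON. jog_arm: Moves the arm, as the interface text tells. Its arguments: {"type":"object","properties":{"increments":{"type":"array","items":{"type":"array"}}},"required":["increments"]}

```bash
mkdir -p pics
python3 - <<'E'
from station import manip
import cv2,numpy as np
for n in("scene","top"):
    c=manip.capture(n); cv2.imwrite(f"pics/{n}0.png",c["color"][:,:,::-1]); np.savez(f"{n}0.npz",**c)
    print(n,c["mtx"].round(1).tolist(),c["view"].round(4).tolist(),[k for k in c])
s=manip.observe();print(s,manip.tcp_to_grasp)
E
```

```text
scene [[392.3, 0.0, 316.2], [0.0, 392.3, 207.6], [0.0, 0.0, 1.0]] [[-0.438, -0.899, -0.0032, 0.4373], [0.5225, -0.2574, 0.8128, -0.2286], [-0.7315, 0.3543, 0.5825, -0.6291], [0.0, 0.0, 0.0, 1.0]] ['color', 'mtx', 'view']
top [[397.2, 0.0, 318.8], [0.0, 397.2, 200.5], [0.0, 0.0, 1.0]] [[-0.0195, -0.9997, -0.0132, 0.264], [0.9948, -0.0207, 0.0995, -0.5003], [-0.0998, -0.0112, 0.9949, -0.8711], [0.0, 0.0, 0.0, 1.0]] ['color', 'mtx', 'view']
{'time_s': 0.1, 'qpos': array([-1.22200504,  0.46829876, -0.01160796,  1.60353289,  0.00596908,
        1.07138036, -0.05628181]), 'dq': array([ 7.10386643e-04, -2.16344238e-03,  4.20128597e-04, -4.73854661e-03,
        6.84683147e-04,  1.25130506e-03,  9.74831965e-05]), 'joint_efforts': array([ 1.06140214e-03, -5.33508396e+01,  2.16514041e-02, -2.51961386e+01,
        1.14803863e-02,  4.34357775e-03,  7.09407573e-05]), 'position': array([0.24805899, 0.60026721, 0.23042674]), 'tcp_rot': array([ 1.94672771e-01,  9.80867924e-01, -7.84370180e-04, -1.12213028e-04]), 'ft_force': array([-0.1656765 ,  0.0621226 ,  0.10522403]), 'ft_torque': array([0.04119625, 0.01884555, 0.02141238]), 'grip_force': 0.0, 'finger_gap': 0.08508938162454624} 0.0187
```

View pics/top0.png

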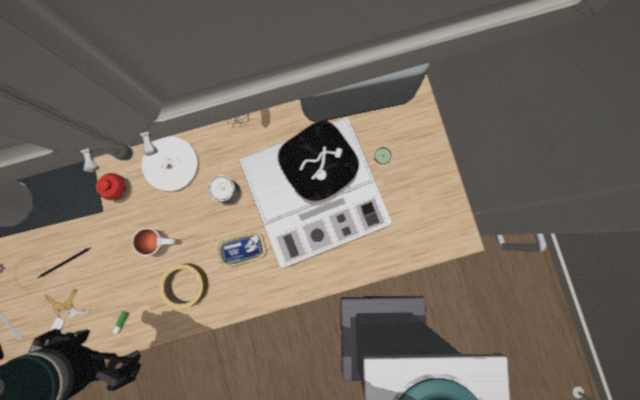

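View pics/scene0.png

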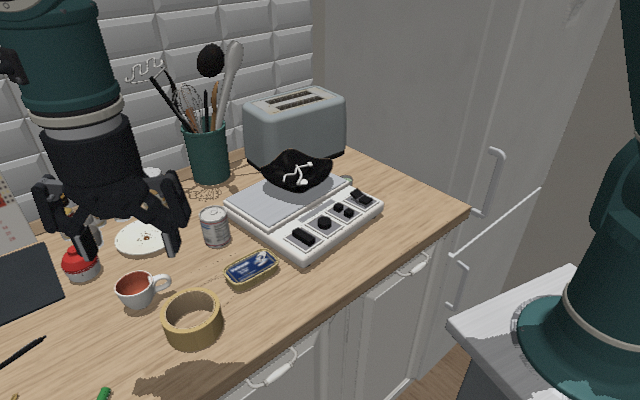

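The top view shows the scale around (315,195). Its deck holds, left to right, a bar-like key (291,245), the round key (318,235), the square pair (344,225) and a rocker-like key (370,212). I'll enlarge the deck to confirm.

Run:
```python
import cv2,numpy as np
t=cv2.imread("pics/top0.png");s=cv2.imread("pics/scene0.png")
a=cv2.resize(t[185:275,260:400],(800,514),interpolation=cv2.INTER_CUBIC)
cv2.imwrite("pics/topc.png",a)
cv2.imwrite("pics/scenec.png",cv2.resize(s[175:275,250:395],(798,550),interpolation=cv2.INTER_CUBIC))
```

```text
(no output)
```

View pics/topc.png

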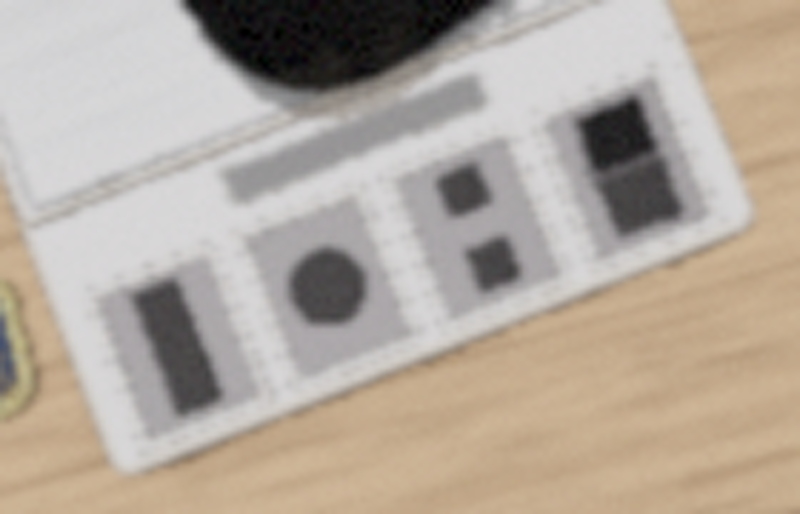

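View pics/scenec.png

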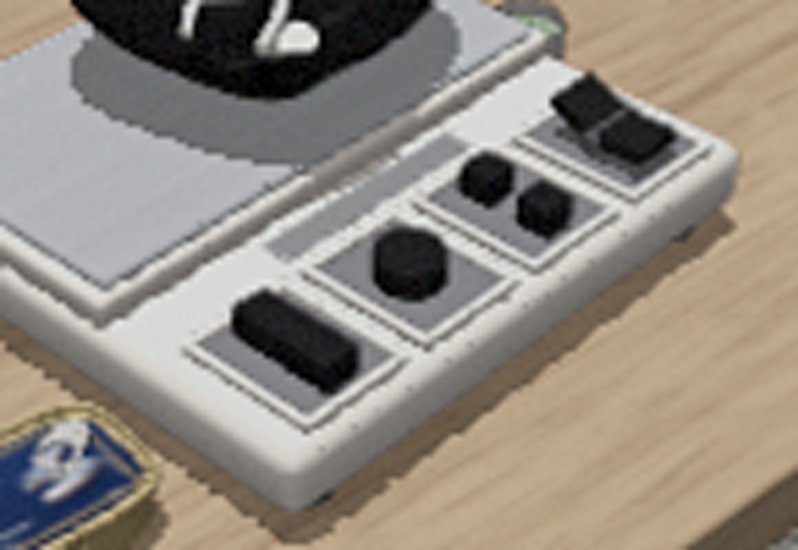

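The crops show, from left to right: long key at top-crop (177,346), round key (328,286), square keys (464,189) and (495,263), and rocker with its valley at (630,165) and its far half raised. I'll fit the scale pose to these.

```bash
cat > h.py <<'E'
import numpy as np
from scipy.optimize import least_squares
def proj(c,P):
    P=np.atleast_2d(P); q=P@c["view"][:3,:3].T+c["view"][:3,3]
    q=q*[1,-1,-1]; q=q@c["mtx"].T; return q[:,:2]/q[:,2:]
M=np.array([[-.1,.093,.056],[-.1,.031,.056],[-.085,-.031,.056],[-.115,-.031,.056],[-.1,-.093,.054]])
def world(p,m):
    c,s=np.cos(p[2]),np.sin(p[2]); m=np.atleast_2d(m)
    return np.c_[p[0]+c*m[:,0]-s*m[:,1],p[1]+s*m[:,0]+c*m[:,1],m[:,2]]
E
python3 - <<'E'
from h import *
import cv2
T=np.load("top0.npz");S=np.load("scene0.npz")
uv=np.array([[177,346],[328,286],[464,189],[495,263],[630,165]])/5.714+[260,185]-.4
us=np.array([[295,327],[410,250],[487,168],[545,195]])/5.5+[250,175]-.4
ft=lambda p:(proj(T,world(p,M))-uv).ravel()
fs=lambda p:(proj(S,world(p,M[:4]))-us).ravel()
for f in(ft,fs,lambda p:np.r_[ft(p),fs(p)]):
    r=least_squares(f,[.5,.2,.3]);p=r.x;print(p.round(4),r.fun.round(1))
np.save("p.npy",p)
print(world(p,M).round(4)); print(world(p,[[-.086,-.093,.06],[-.14,.135,0],[-.14,-.135,0],[.125,-.135,.05]]).round(4))
# overlay
o=[]
for n,c,(a,b,w,h) in(("top0",T,(240,100,160,180)),("scene0",S,(210,150,190,130))):
    im=cv2.imread(f"pics/{n}.png");k=4;im=cv2.resize(im[b:b+h,a:a+w],None,fx=k,fy=k,interpolation=cv2.INTER_CUBIC)
    for q in proj(c,world(p,np.r_[M,[[-.14,.135,.04],[-.14,-.135,.04],[.125,.135,.04],[.125,-.135,.04],[-.032,.13,.056],[-.032,-.13,.056],[-.086,-.093,.060]]])):
        cv2.circle(im,tuple(int(v) for v in ((q+.5-[a,b])*k)),3,(0,0,255),-1)
    cv2.imwrite(f"pics/ov_{n}.png",im[:600])
a=cv2.imread("pics/ov_top0.png");b=cv2.imread("pics/ov_scene0.png")
a=cv2.resize(a[200:],None,fx=.6,fy=.6);cv2.imwrite("pics/ov.png",np.hstack([b[60:500,200:],np.pad(a[:],((0,440-a.shape[0]),(0,0),(0,0)))])[:, :800])
E
```

```text
[0.5328 0.265  0.3592] [-0.2  0.1  0.  -0.   0.2 -0.  -0.1 -0.1  0.   0.1]
[0.5326 0.2656 0.3627] [-0.  -0.   0.   0.1 -0.  -0.3 -0.   0.2]
[0.5328 0.2652 0.3601] [-0.2  0.2 -0.   0.   0.1 -0.  -0.1 -0.2 -0.   0.  -0.  -0.1  0.1  0.1
  0.1 -0.4  0.1  0.2]
[[0.4064 0.317  0.056 ]
 [0.4282 0.2589 0.056 ]
 [0.4641 0.2062 0.056 ]
 [0.4361 0.1956 0.056 ]
 [0.4719 0.1429 0.054 ]]
[[0.485  0.1478 0.06  ]
 [0.3542 0.3422 0.    ]
 [0.4493 0.0895 0.    ]
 [0.6973 0.1829 0.05  ]]
```

View pics/ov_top0.png

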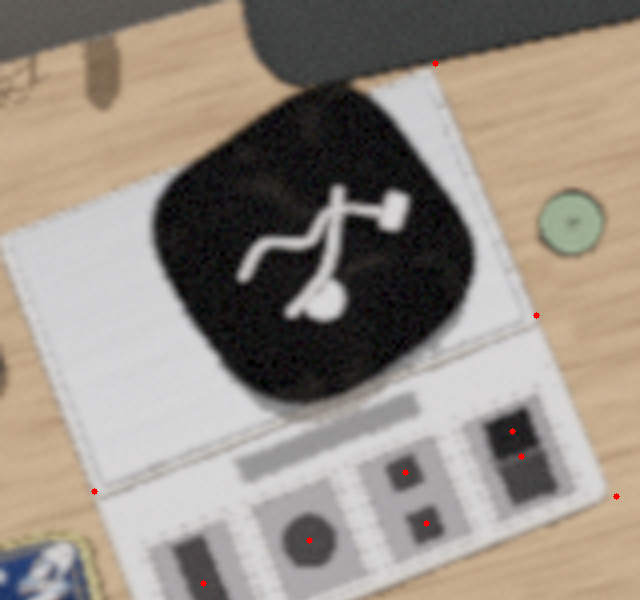

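The fit is good to about 1 mm in both cameras: scale at (0.533, 0.265), yaw 0.360, rocker rightmost with its far half raised. Next I'll shut the gripper, turn it by +43° and travel towards the rocker.

Emit:
jog_arm(increments=[[[0.05,-0.05,0],[0,0,0.1],0],[[0.08,-0.1,0],[0,0,0.2],0],[[0.11,-0.15,0],[0,0,0.3],0],[[0.14,-0.2,0],[0,0,0.4],0],[[0.17,-0.25,0],[0,0,0.5],0],[[0.19,-0.3,0],[0,0,0.6],0],[[0.2,-0.35,0],[0,0,0.717],0],[[0.2,-0.38,0],[0,0,0.717],0]])

```text
time_s: 0.77
position: [0.37, 0.3687, 0.2308]
tcp_rot: [-0.179, 0.984, -0.001, -0.0]
ft_force: [-0.2, -1.0, 0.2]
finger_gap: -0.0005
grip_force: 0.0
```

Emit:
jog_arm(increments=[[[0.03,-0.05,0],[0,0,0],0],[[0.06,-0.1,0],[0,0,0],0],[[0.1,-0.16,0],[0,0,0],0],[[0.13,-0.22,0],[0,0,0],0],[[0.16,-0.28,-0.03],[0,0,0],0],[[0.18,-0.33,-0.07],[0,0,0],0],[[0.198,-0.373,-0.12],[0,0,0],0],[[0.198,-0.373,-0.16],[0,0,0],0]])

```text
time_s: 1.43
position: [0.4889, 0.142, 0.1339]
tcp_rot: [-0.174, 0.985, -0.002, 0.0]
ft_force: [-1.3, 0.1, 0.1]
finger_gap: -0.0003
grip_force: 0.0
```

```bash
cat > st.py <<'E'
from h import *
from station import manip
from scipy.spatial.transform import Rotation as R
s=manip.observe();P=s["position"];p=np.load("p.npy")
c,n=np.cos(p[2]),np.sin(p[2]);d=P[:2]-p[:2]
print("t",s["time_s"],"pos",P.round(4),"scale xy",(c*d[0]+n*d[1]).round(4),(-n*d[0]+c*d[1]).round(4),"F",s["ft_force"].round(2),"gap",s["finger_gap"])
m=R.from_quat(s["tcp_rot"]).as_matrix();print("yaxis deg",np.degrees(np.arctan2(m[1,1],m[0,1])).round(2),"zaxis",m[:,2].round(3))
for nm,t in(("rocker",[-.083,-.093]),("round",[-.1,.031]),("bar",[-.1,.093])):
    w=world(p,[[*t,0]])[0,:2];print(nm,w.round(4),"share to go",((w-P[:2])/.6).round(4))
E
python3 st.py
```

```text
t 1.4333 pos [0.4889 0.142  0.1339] scale xy -0.0845 -0.0998 F [-1.3   0.07  0.13] gap -0.0002605749801854853
yaxis deg 110.05 zaxis [ 0.001 -0.003 -1.   ]
rocker [0.4878 0.1489] share to go [-0.0017  0.0115]
round [0.4282 0.2589] share to go [-0.101  0.195]
bar [0.4064 0.317 ] share to go [-0.1374  0.2917]
```

Emit:
jog_arm(increments=[[[0,0,0],[0,0,0],0],[[0,0,-0.02],[0,0,0],0],[[0,0,-0.04],[0,0,0],0],[[0,0,-0.06],[0,0,0],0],[[0,0,-0.08],[0,0,0],0],[[0,0,-0.09],[0,0,0],0],[[0,0,-0.09],[0,0,0],0],[[0,0,-0.09],[0,0,0],0]])

```text
time_s: 2.1
position: [0.4871, 0.1498, 0.0819]
tcp_rot: [-0.179, 0.984, 0.0, 0.0]
ft_force: [0.2, 0.6, 0.1]
finger_gap: -0.0002
grip_force: 0.0
```

```bash
python3 st.py
python3 - <<'E'
from station import manip
import cv2
a=manip.capture("scene")["color"][100:260,230:430,::-1]
cv2.imwrite("pics/s1.png",cv2.resize(a,None,fx=3.5,fy=3.5,interpolation=cv2.INTER_CUBIC))
E
```

```text
t 2.1 pos [0.4871 0.1498 0.0819] scale xy -0.0833 -0.0919 F [0.21 0.59 0.06] gap -0.0001859593253204819
yaxis deg 110.63 zaxis [ 0.  0. -1.]
rocker [0.4878 0.1489] share to go [ 0.0012 -0.0015]
round [0.4282 0.2589] share to go [-0.0982  0.1819]
bar [0.4064 0.317 ] share to go [-0.1346  0.2786]
```

View pics/s1.png

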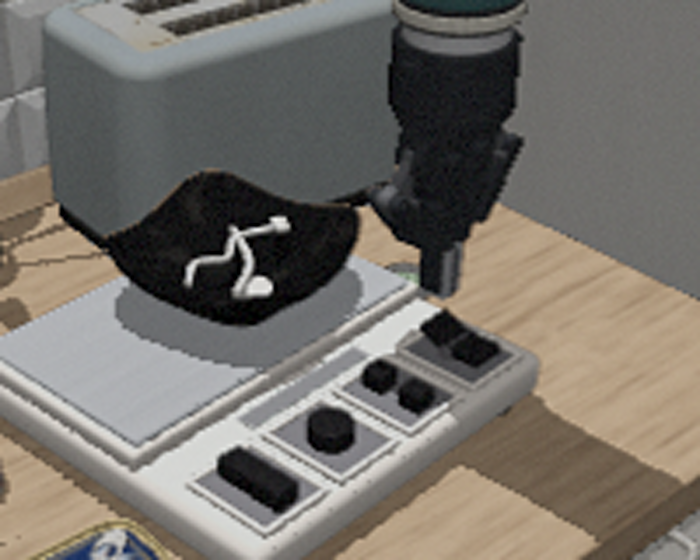

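The shut fingertips at (440,285) hang over the rocker's raised far half at (440,325), clear of the dish. Pressing down slowly.

Emit:
jog_arm(increments=[[[0,0,-0.01],[0,0,0],0],[[0,0,-0.02],[0,0,0],0],[[0,0,-0.028],[0,0,0],0],[[0,0,-0.033],[0,0,0],0],[[0,0,-0.038],[0,0,0],0],[[0,0,-0.041],[0,0,0],0],[[0,0,-0.043],[0,0,0],0],[[0,0,-0.043],[0,0,0],0]])

```text
time_s: 2.82
position: [0.487, 0.1489, 0.0553]
tcp_rot: [-0.179, 0.984, -0.0, -0.0]
ft_force: [0.6, -0.0, 0.3]
finger_gap: 0.0002
grip_force: 0.3
```

Emit:
jog_arm(increments=[[[0,0,-0.001],[0,0,0],0],[[0,0,-0.002],[0,0,0],0],[[0,0,-0.003],[0,0,0],0],[[0,0,-0.004],[0,0,0],0],[[0,0,-0.005],[0,0,0],0],[[0,0,-0.006],[0,0,0],0],[[0,0,-0.006],[0,0,0],0],[[0,0,-0.006],[0,0,0],0]])

```text
time_s: 3.48
position: [0.4871, 0.1489, 0.0538]
tcp_rot: [-0.178, 0.984, 0.0, 0.0]
ft_force: [-4.5, -2.0, 20.1]
finger_gap: 0.0002
grip_force: 10.4
```

A hard stop with 20 N at z = 0.0538, which is pivot height, so the rocker has tipped over. I'll lift and look.

Emit:
jog_arm(increments=[[[0,0,0.02],[0,0,0],0],[[0,0,0.05],[0,0,0],0],[[0,0,0.08],[0,0,0],0],[[-0.02,0.04,0.08],[0,0,0],0],[[-0.045,0.09,0.08],[0,0,0],0],[[-0.07,0.14,0.08],[0,0,0],0],[[-0.098,0.183,0.08],[0,0,0],0],[[-0.098,0.183,0.08],[0,0,0],0]])

```text
time_s: 4.15
position: [0.4238, 0.2643, 0.0996]
tcp_rot: [-0.183, 0.983, 0.001, -0.001]
ft_force: [-0.3, 1.1, 0.2]
finger_gap: -0.0001
grip_force: 0.0
```

```bash
python3 st.py
python3 - <<'E'
from station import manip
import cv2
a=manip.capture("scene")["color"][100:260,230:430,::-1]
cv2.imwrite("pics/s2.png",cv2.resize(a,None,fx=3.5,fy=3.5,interpolation=cv2.INTER_CUBIC))
E
```

```text
t 4.15 pos [0.4238 0.2643 0.0996] scale xy -0.1023 0.0376 F [-0.29  1.13  0.21] gap -8.382285488962147e-05
yaxis deg 111.09 zaxis [-0.003  0.002 -1.   ]
rocker [0.4878 0.1489] share to go [ 0.1068 -0.1924]
round [0.4282 0.2589] share to go [ 0.0074 -0.009 ]
bar [0.4064 0.317 ] share to go [-0.029   0.0878]
```

View pics/s2.png

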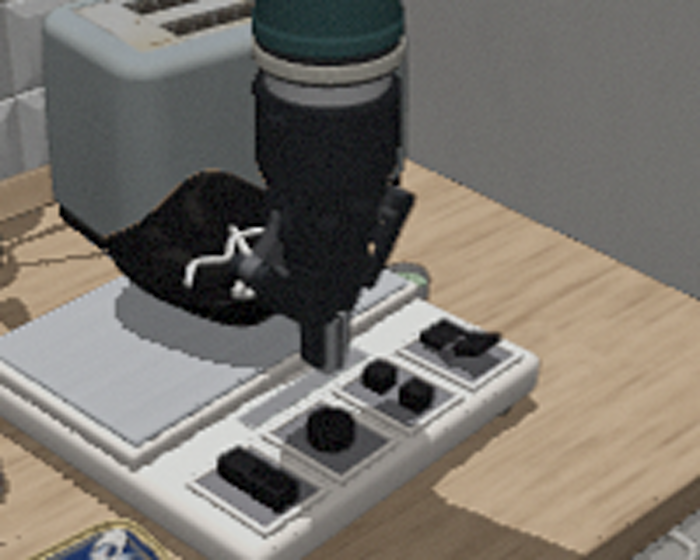

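The rocker has tipped over: its near half now stands up at (480,342). Now the round key.

Emit:
jog_arm(increments=[[[0,0,0],[0,0,0],0],[[0,0,0],[0,0,0],0],[[0,0,-0.02],[0,0,0],0],[[0,0,-0.04],[0,0,0],0],[[0,0,-0.055],[0,0,0],0],[[0,0,-0.06],[0,0,0],0],[[0,0,-0.06],[0,0,0],0],[[0,0,-0.06],[0,0,0],0]])

```text
time_s: 4.87
position: [0.4286, 0.2583, 0.0639]
tcp_rot: [-0.178, 0.984, -0.0, -0.0]
ft_force: [1.3, -0.5, 1.2]
finger_gap: 0.0001
grip_force: 0.0
```

```bash
python3 st.py
```

```text
t 4.8667 pos [0.4286 0.2583 0.0639] scale xy -0.0999 0.0303 F [ 1.35 -0.55  1.17] gap 0.0001032037577548321
yaxis deg 110.52 zaxis [-0. -0. -1.]
rocker [0.4878 0.1489] share to go [ 0.0988 -0.1823]
round [0.4282 0.2589] share to go [-0.0005  0.0011]
bar [0.4064 0.317 ] share to go [-0.0369  0.0978]
```

Emit:
jog_arm(increments=[[[0,0,-0.006],[0,0,0],0],[[0,0,-0.01],[0,0,0],0],[[0,0,-0.014],[0,0,0],0],[[0,0,-0.018],[0,0,0],0],[[0,0,-0.021],[0,0,0],0],[[0,0,-0.024],[0,0,0],0],[[0,0,-0.026],[0,0,0],0],[[0,0,-0.026],[0,0,0],0]])

```text
time_s: 5.53
position: [0.4285, 0.2589, 0.0499]
tcp_rot: [-0.178, 0.984, 0.0, 0.0]
ft_force: [-5.1, -3.3, 20.0]
finger_gap: 0.0002
grip_force: 9.9
```

It stopped hard at z = 0.050 with 20 N, so the round key is fully in. Next I'll lift, move over the long key and come down above it.

Emit:
jog_arm(increments=[[[0,0,0.02],[0,0,0],0],[[0,0,0.05],[0,0,0],0],[[0,0,0.07],[0,0,0],0],[[-0.01,0.03,0.07],[0,0,0],0],[[-0.02,0.06,0.07],[0,0,0],0],[[-0.037,0.096,0.07],[0,0,0],0],[[-0.037,0.096,0.07],[0,0,0],0],[[-0.037,0.096,0.07],[0,0,0],0]])

```text
time_s: 6.2
position: [0.4051, 0.3175, 0.09]
tcp_rot: [-0.18, 0.984, 0.0, -0.0]
ft_force: [0.7, -0.5, 0.1]
finger_gap: 0.0002
grip_force: 0.0
```

Emit:
jog_arm(increments=[[[0,0,-0.01],[0,0,0],0],[[0,0,-0.02],[0,0,0],0],[[0,0,-0.03],[0,0,0],0],[[0,0,-0.04],[0,0,0],0],[[0,0,-0.045],[0,0,0],0],[[0,0,-0.045],[0,0,0],0],[[0,0,-0.045],[0,0,0],0],[[0,0,-0.045],[0,0,0],0]])

```text
time_s: 6.87
position: [0.4062, 0.3164, 0.0634]
tcp_rot: [-0.178, 0.984, 0.0, 0.0]
ft_force: [0.9, 0.1, -0.5]
finger_gap: 0.0001
grip_force: 0.0
```

```bash
python3 st.py
python3 - <<'E'
from station import manip
import cv2
a=manip.capture("scene")["color"][100:260,230:430,::-1]
cv2.imwrite("pics/s3.png",cv2.resize(a,None,fx=3.5,fy=3.5,interpolation=cv2.INTER_CUBIC))
E
```

```text
t 6.8667 pos [0.4062 0.3164 0.0634] scale xy -0.1004 0.0925 F [ 0.92  0.06 -0.5 ] gap 6.487419905258823e-05
yaxis deg 110.56 zaxis [ 0.  0. -1.]
rocker [0.4878 0.1489] share to go [ 0.1361 -0.2791]
round [0.4282 0.2589] share to go [ 0.0367 -0.0957]
bar [0.4064 0.317 ] share to go [0.0003 0.001 ]
```

View pics/s3.png

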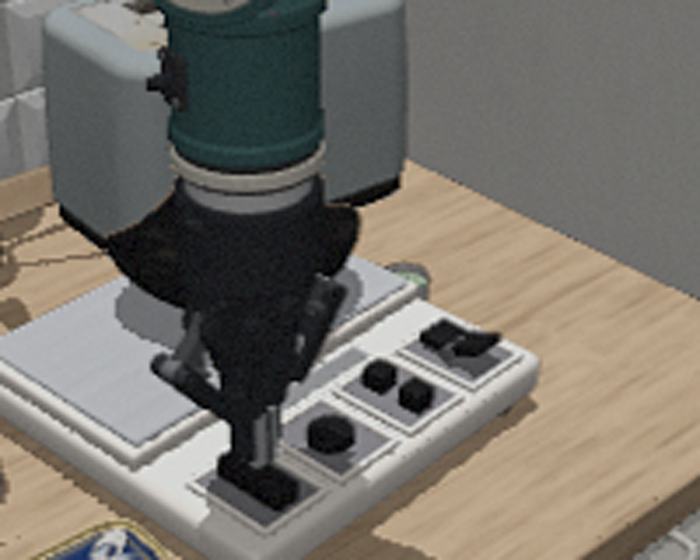

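The fingers are centred over the long key at (260,470), and the round key looks sunk. Now press, hold and release.

Emit:
jog_arm(increments=[[[0,0,-0.006],[0,0,0],0],[[0,0,-0.01],[0,0,0],0],[[0,0,-0.014],[0,0,0],0],[[0,0,-0.018],[0,0,0],0],[[0,0,-0.022],[0,0,0],0],[[0,0,-0.026],[0,0,0],0],[[0,0,-0.026],[0,0,0],0],[[0,0,-0.026],[0,0,0],0]])

```text
time_s: 7.58
position: [0.4062, 0.3165, 0.0498]
tcp_rot: [-0.179, 0.984, 0.0, 0.0]
ft_force: [-5.2, -4.4, 24.2]
finger_gap: 0.0
grip_force: 12.3
```

Emit:
jog_arm(increments=[[[0,0,0],[0,0,0],0],[[0,0,0],[0,0,0],0],[[0,0,0],[0,0,0],0],[[0,0,0],[0,0,0],0],[[0,0,0],[0,0,0],0],[[0,0,0],[0,0,0],0],[[0,0,0],[0,0,0],0],[[0,0,0],[0,0,0],0]])

```text
time_s: 8.25
position: [0.4062, 0.3165, 0.0498]
tcp_rot: [-0.178, 0.984, 0.0, 0.0]
ft_force: [-6.0, -5.0, 25.0]
finger_gap: 0.0002
grip_force: 12.2
```

Emit:
jog_arm(increments=[[[0,0,0],[0,0,0],0],[[0,0,0],[0,0,0],0],[[0,0,0],[0,0,0],0],[[0,0,0],[0,0,0],0],[[0,0,0],[0,0,0],0],[[0,0,0],[0,0,0],0],[[0,0,0],[0,0,0],0],[[0,0,0],[0,0,0],0]])

```text
time_s: 8.92
position: [0.4062, 0.3165, 0.0498]
tcp_rot: [-0.179, 0.984, 0.0, 0.0]
ft_force: [-4.4, -4.2, 24.5]
finger_gap: -0.0001
grip_force: 12.2
```

Emit:
jog_arm(increments=[[[0,0,0],[0,0,0],0],[[0,0,0],[0,0,0],0],[[0,0,0],[0,0,0],0],[[0,0,0],[0,0,0],0],[[0,0,0],[0,0,0],0],[[0,0,0],[0,0,0],0],[[0,0,0],[0,0,0],0],[[0,0,0],[0,0,0],0]])

```text
time_s: 9.58
position: [0.4061, 0.3165, 0.0498]
tcp_rot: [-0.179, 0.984, 0.0, 0.0]
ft_force: [-5.6, -5.5, 24.7]
finger_gap: -0.0001
grip_force: 12.2
```

Emit:
jog_arm(increments=[[[0,0,0],[0,0,0],0],[[0,0,0.02],[0,0,0],0],[[0,0,0.05],[0,0,0],0],[[0,0,0.1],[0,0,0],0],[[0,0,0.15],[0,0,0],0],[[0,0,0.2],[0,0,0],0],[[0,0,0.2],[0,0,0],0],[[0,0,0.2],[0,0,0],0]])

```text
time_s: 10.25
position: [0.4069, 0.3171, 0.1692]
tcp_rot: [-0.179, 0.984, 0.001, 0.002]
ft_force: [-1.0, -0.6, 0.2]
finger_gap: 0.0001
grip_force: 0.0
```

The long key stayed fully in for about 2.2 s and was then released. One last look before handing in.

Run:
```python
from station import manip
import cv2
a=manip.capture("scene")["color"][100:280,210:430,::-1]
cv2.imwrite("pics/s4.png",cv2.resize(a,None,fx=3.3,fy=3.3,interpolation=cv2.INTER_CUBIC))
```

```text
(no output)
```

View pics/s4.png

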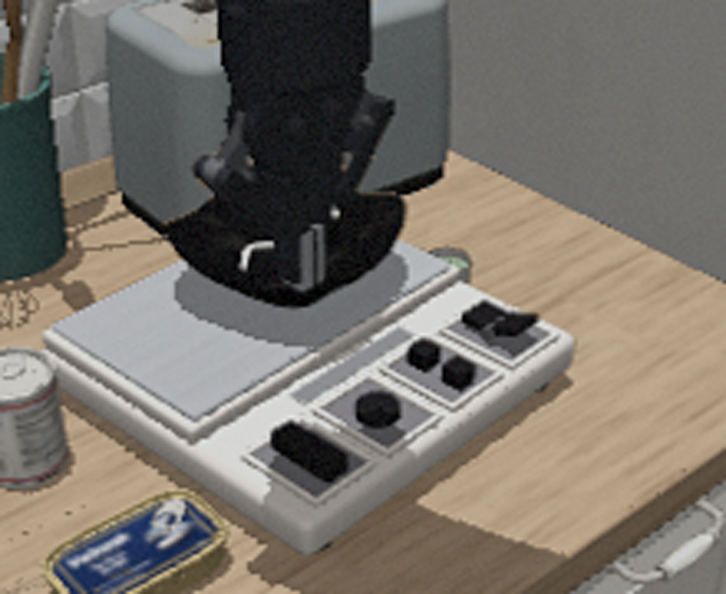

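The rocker is over (500,322), the round key is sunk (378,408), the long key is back out (308,452), the squares are still out (440,365), and the dish and tins are in place.

```bash
python3 -c "
from station import manip
print(manip.close_job())"
```

```text
the job is handed in; nothing more can be done
None
```

The job is handed in: I tipped the rocker right over, pressed the round key in so it stays, then held the long key in for about 2.2 s until it sprang back, leaving the small square keys, the dish and the tins as they were.

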